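Open a chiller's filler and clip in a clean strainer

ROBOT

A 7-joint arm with a two-finger parallel gripper is mounted at the origin on the work surface. World frame = base frame: x ahead of the robot, y to its left, z up, the work surface at z = 0. Lengths are in m, angles in rad, forces in N, time in s.
With the tool pointing down it reaches from about 0.425 to 0.95 m from the base axis. Payload 4.7 kg.
Tool frame: the origin (TCP) lies on the centre line of the jaws, within the pads' length; the fingertips stand robot.nose_length ahead of it and the grasp point (between the pads) lies 8 mm behind it (robot.nose_length is the distance from the TCP to the fingertips, in m); z points along the fingers, x is the direction in which the jaws open and shut, and the axes are right-handed (so a half turn about z gives the same grasp; the last joint's range is limited). The gripper opens to 85 mm and grips with 20 to 120 N. Pads are 22 mm wide; open, the fingers measure 114 mm over their backs; the gripper's body (76 mm by 85 mm) begins 54 mm behind the grasp point. The pads swing forward as they close: fully open they stand 13 mm farther back than shut.
Start: joints at [-1.195, 0.469, -0.049, 1.532, 0.024, 1.141, -0.082], TCP at [0.266, 0.62, 0.242] pointing down, gripper open.
Joint ranges: [-2.59, 2.59], [-0.33, 1.99], [-1.39, 1.29], [0.1, 2.45], [-1.04, 4.18], [0.21, 1.99], [-2.66, 2.66]. Speed limits (rad/s): [2.57, 2.57, 3.14, 3.14, 3.14, 3.14, 3.14].

INTERFACE

Orientations are given as [roll, pitch, yaw] about the fixed x, y, z axes, in that order (R = Rz(yaw) Ry(pitch) Rx(roll)).
In Python, from plant import robot gives the robot as it stands. Calls block until the motion is done:
- robot.goto(position, orientation): joint-space move of the TCP to a pose.
- robot.move_straight(position, vel=0.15, attitude=None, contact_N=None): straight line of the TCP; attitude=None keeps the orientation; vel is the mean speed in m/s. With contact_N (N) it stops when the force on the tool has changed by that much, and returns True; else False.
- robot.move_joints(angles): joint-space move.
- robot.grip(opening, strength=None): opening from 0.0 (shut) to 1.0 (fully open); strength is the grip in N (None keeps the last); returns when the fingers have stopped.
- robot.sleep(seconds).
- robot.inverse_kinematics(position, orientation): joint angles nearest the present ones, or None.
- robot.sense(): the state.
- robot.grab_frame(name): name is "side" or "top" or "wrist"; returns a dict with "image" (480x640x3 uint8, red, green, blue), "range_z" (480x640 float32, m along the optical axis (not along the pixel's ray), 0 where there is no reading), "fx", "fy", "cx", "cy" (pixels), "R" (3x3) and "t" (3): a world point X has camera coordinates R X + t. Camera axes: x right, y down, z forward; pixel columns grow to the right and rows downward; lengths in m; the calibration is good to about 2 mm. The wrist camera is an equidistant fisheye: a pixel r from the principal point sees the ray r / f radians off the axis. A picture is of the moment at which its call begins.
A pose or a line that the arm cannot do raises robot.IKError and nothing moves.
- robot.close_job(): hands the job in, once; it reports no verdict.
The state is a dict: "t": time; "joint_pos": joint angles; "joint_velocities": joint speeds; "effort": joint torques, N m; "tcp_pos": TCP position; "tcp_rot": TCP orientation; "wrist_force": force on the tool from outside, world axes, zero at the start; "torque": the same for the moment, N m; "opening": opening from 0.0 (shut) to 1.0 (fully open).
Only numpy, scipy, OpenCV 4.12 (cv2) and the standard library are available. Lean on these libraries where they do the work, as an engineer would, in place of code of your own. Each camera call takes 0.05 s, during which the arm holds its last target. There are 200 camera calls.

TASK

Fit the clean strainer to the bench-top chiller: fold the filler cap's locking tab up until it stands upright, unscrew the cap by it, lift the cap off and set it down gently, tab side up, flat in the metal tray. Then press the strainer into the open filler neck until its flange is home on the rim and both spring clips have caught. Leave the other things on the bench and on the chiller where they are.

Things in the scene. Friction and masses are not known exactly. Their poses are not given: they have to be found in the camera images.
- chiller: White sheet-metal bench-top chiller standing on the bench, fixed, 320 mm deep (x) x 270 wide (y) x 178 high; origin at the centre of its underside, -x towards its front (the side facing the robot), z up. Its filler stands on the top panel, on the axis x = -90 mm, y = 0. Two 40 mm high steel ears stand on the panel 53 mm in front of that axis.
- filler_rim (a point): Centre of the top rim of the upright steel filler neck (hidden under the cap at the start), 36 mm above the chiller's top panel, 214 mm above the bench; axes as the chiller's. Mouth 56 mm inside, 68 mm outside diameter, free below for over 60 mm; the bore ends in a catching edge 22 mm below the rim. Outside: right-handed three-start thread.
- cap: Black round filler cap with the tab: 90 mm across, 34 mm high without the tab, open below, about 200 g. Too wide for most grippers: it is held by the raised tab. Origin at the centre of its skirt's lower edge, z up. Screwed down, its top is 6 mm above the rim and its x axis agrees with the rim's.
- cap_mid (a point): Centre of the cap, half-way up (17 mm above its lower edge, 17 mm below its flat top). The cap is loose but held by the thread: it unscrews anticlockwise seen from above, is free after about 75 degrees (turn 1.4 rad to be sure), climbing about 5 mm meanwhile, then lifts straight off. While the tab is down, a tongue under it sits between the two ears and the cap cannot turn.
- tab (a joint): Angle of the grey locking tab on the cap's top: 0 folded flat, 1.57 upright, stop at 1.75 rad. Folded it points along the cap's -x, to the chiller's front. Light friction (under 1 N at the end) keeps it where it is left.
- tab_hinge (a point): Middle of the tab's hinge axis, which runs along the cap's y and crosses the cap's own axis 6 mm above its flat top: 40 mm above the cap's lower edge, 12 mm above the rim while screwed down. Two 12 mm high hinge blocks stand there, 20 to 26 mm to either side.
- tab_end (a point): On the tab, mid-thickness, 60 mm from the hinge axis, in the part that overhangs the cap's edge. The tab is a plate 36 mm wide (along y), 9 thick, 72 long from the hinge axis, its end narrowed to 28. It can be taken here from above by its two sides, folded (40 mm free beneath) or upright. A tongue 12 wide, 6 long stands 7.5 mm out of its underside, 53 mm from the hinge.
- tray: Fixed square aluminium tray, 160 x 160 mm outside, 25 mm high, walls and floor 3 mm thick, standing on the bench; origin at the centre of its underside, z up.
- strainer: Clean strainer, a steel basket standing upright on the bench, 98 mm high, about 130 g: round basket 44 mm across and 58 high, on it a round flange 66 across and 4 thick, on that a black arched handle. Origin at the centre of its foot, z up, y along the handle. Pushed straight down into the neck (any yaw) it clips in.
- strainer_mid (a point): Centre of the strainer, half-way up, 49 mm above its foot; axes as the strainer's.
- strainer_grip (a point): Middle of the handle's grip bar, 92 mm above the strainer's foot; the bar is 10 mm thick (x), 46 mm long (y) and 12 mm high, with 24 mm free between it and the flange. Axes as the strainer's.
- strainer_flange (a point): Centre of the underside of the strainer's flange, 58 mm above its foot; z up.
- clip1 (a joint): Inward bend (rad) of the spring clip on the strainer's +x side: 0 sprung out, 0.1 to 0.2 while it rubs inside the neck. The clips stand out to 62 mm across, 23.5 mm below the flange, tapering to 45 mm at their feet; they bend in as the strainer is pushed down and spring out under the catching edge when the flange meets the rim. Takes about 5 to 15 N in all.
- clip2 (a joint): The same for the clip on the -x side.
- brush: Bystander: hand brush lying on the rear half of the chiller's top; leave it alone. Origin at its foot.
- wrench: Bystander: 170 mm open-ended wrench lying near the robot; leave it alone. Origin at its foot.
- blank_lid: Bystander: plain black disc-shaped lid, 68 mm across and 14 mm high, no tab; not part of the job; leave it alone. Origin at its foot.
- water_bottle: Bystander: white bottle, 72 mm across, 190 mm high; leave it alone. Origin at its foot.
- trim_ring: Bystander: steel ring, 100 mm across, 30 mm high; leave it alone. Origin at its foot.
- bracket: Bystander: L-shaped steel bracket, 90 x 60 x 60 mm; leave it alone. Origin at its foot.
- screwdriver: Bystander: screwdriver lying on the bench; leave it alone. Origin at its foot.
There are look-alikes about, which are no part of the job. Leave any green or purple look-alike of the strainer alone.

How it is judged:
By the outcome, as a careful person would: the job done as asked, in the order asked, and still so for the second after the job is handed in, with the robot touching nothing.
It also fails if it takes over 72 s, if anything falls off the work surface, if the arm or the gripper's body presses on something with over 40 N, if the wrist force passes 120 N, or if a joint passes its speed limit or range.

## Working session

There is one attempt and no reset: what is moved stays moved. The work goes in short steps, each a Python script; the robot and the scene stay as the last script left them, time stands still between calls to the robot, and variables do not carry over. Pictures are saved under pics/ and viewed, about 8 in all and at most 12, crops included, and the job is handed in when it is done.

```bash
ls; mkdir -p pics; python3 - <<'E'
from plant import robot
import cv2,numpy as np,pickle
s=robot.sense();print({k:np.round(v,3) for k,v in s.items()},robot.nose_length)
F={n:robot.grab_frame(n) for n in("top","side","wrist")}
pickle.dump(F,open('f0.pkl','wb'))
for n,f in F.items():
    cv2.imwrite(f'pics/{n}0.png',f['image'][...,::-1]);print(n,f['fx'],f['fy'],f['cx'],f['cy'],np.round(f['R'],3).tolist(),np.round(f['t'],3),(f['range_z']>0).mean())
E
```

```text
pics
{'t': np.float64(0.0), 'joint_pos': array([-1.195,  0.469, -0.049,  1.534,  0.024,  1.141, -0.082]), 'joint_velocities': array([-0.   ,  0.002, -0.   ,  0.002, -0.001,  0.001, -0.002]), 'effort': array([-0.0000e+00, -5.1031e+01, -4.7000e-02, -2.3771e+01,  1.1000e-02,
        7.0000e-03, -0.0000e+00]), 'tcp_pos': array([0.266, 0.62 , 0.241]), 'tcp_rot': array([3.142e+00, 2.000e-03, 1.166e+00]), 'wrist_force': array([-0.122,  0.705, -0.212]), 'torque': array([-0.012,  0.007,  0.062]), 'opening': np.float64(1.002)} 0.011
top 495.95081139096607 495.95081139096607 319.05799039372016 237.50889684151312 [[-0.018, -1.0, 0.005], [-0.996, 0.017, -0.086], [0.086, -0.006, -0.996]] [0.07  0.563 1.3  ] 0.9959895833333333
side 491.6260502965878 491.6260502965878 322.3850869680399 235.32630951686846 [[-1.0, -0.018, 0.007], [-0.017, 0.648, -0.761], [0.009, -0.761, -0.648]] [0.53  0.064 1.548] 0.9958430989583333
wrist 371.64829954431775 371.64829954431775 318.19930471436595 239.99255535527988 [[0.393, 0.92, -0.002], [0.872, -0.371, 0.319], [0.292, -0.127, -0.948]] [-0.674 -0.041  0.381] 0.9958919270833333
```

View pics/top0.png

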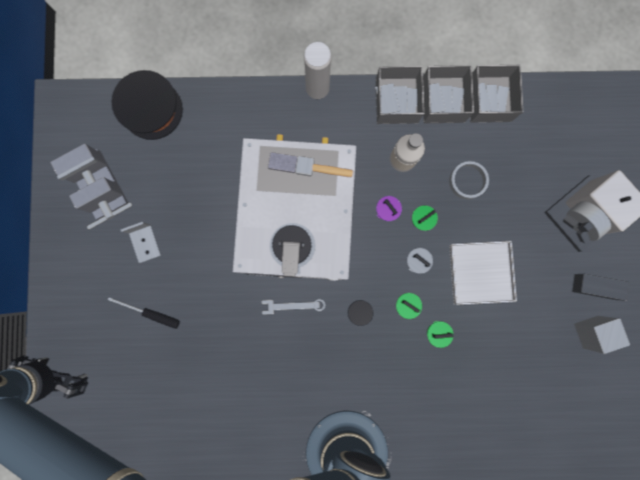

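View pics/side0.png

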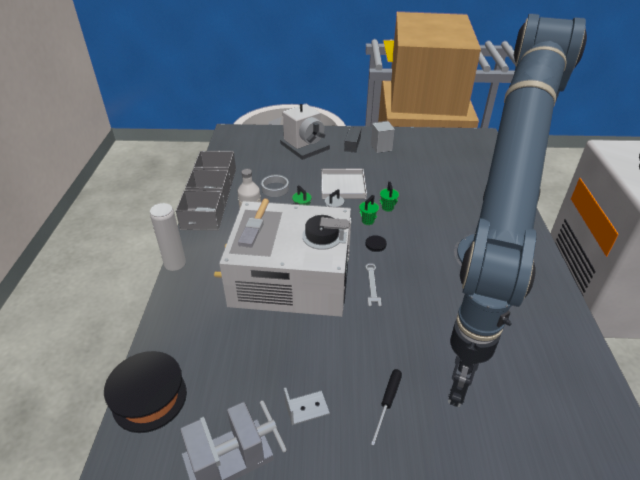

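Candidates:
- **Strainer:** the steel-grey one at top (420,260). The look-alikes are green at (425,218), (409,306) and (440,335), and purple at (389,208).
- **Cap:** black with a grey tab at (292,245). The plain lid at (360,312) is not it.
- **Tray:** (484,272). The trim ring at (470,180) and the grey bins at the rear are not it.

Next I measure with depth and take one close crop.

```bash
cat > h.py <<'E'
import numpy as np,cv2,pickle
def cloud(f):
    v,u=np.mgrid[:480,:640].astype(float);z=f['range_z']
    c=np.stack([(u-f['cx'])/f['fx']*z,(v-f['cy'])/f['fy']*z,z],-1)
    return (c-f['t'])@f['R']
def rect(P,xy):
    (c,s,a)=cv2.minAreaRect(P[:,:2].astype(np.float32));return np.round(c,4),np.round(s,4),round(a,2)
E
python3 - <<'E'
from h import *
F=pickle.load(open('f0.pkl','rb'))
for n in("top","side"):
    f=F[n];W=cloud(f)
    hsv=cv2.cvtColor(f['image'],cv2.COLOR_RGB2HSV)
    if n=="top":box={'ch':(220,130,370,290),'st':(400,243,437,277),'tr':(440,230,530,315),'cap':(262,215,325,285)}
    else: box={'ch':(220,190,360,310),'st':(320,185,350,212),'tr':(310,160,375,205),'cap':(300,210,355,250)}
    def g(k):
        a,b,c,d=box[k];return W[b:d,a:c].reshape(-1,3),hsv[b:d,a:c].reshape(-1,3)
    P,H=g('ch');m=(abs(P[:,2]-.178)<.006)&(H[:,2]>170)
    print(n,'chiller',rect(P[m],0),np.median(P[m,2]))
    P,H=g('tr');m=(P[:,2]>.006)&(P[:,2]<.035)
    print('tray',rect(P[m],0),np.percentile(P[m,2],[5,50,95]))
    P,H=g('st');m=(P[:,2]>.052)&(P[:,2]<.072);print('flange',cv2.minEnclosingCircle(P[m,:2].astype(np.float32)),P[m].mean(0),m.sum())
    m=(P[:,2]>.08)&(H[:,2]<90);print('handle',rect(P[m],0),P[m].mean(0),m.sum())
    P,H=g('cap');m=(P[:,2]>.205)&(H[:,2]<70);print('cap black',cv2.minEnclosingCircle(P[m,:2].astype(np.float32)),np.median(P[m],0),m.sum())
    m=(P[:,2]>.2)&(H[:,2]>90);print('tab',rect(P[m],0),np.median(P[m],0),m.sum())
a=F['top']['image'][190:350,230:450,::-1];cv2.imwrite('pics/c1.png',cv2.resize(a,None,fx=3.6,fy=3.6,interpolation=2))
E
```

```text
top chiller (array([0.6236, 0.1173]), array([0.2694, 0.3208]), 85.29) 0.17741506238531213
tray (array([ 0.4644, -0.3836]), array([0.2407, 0.2211]), 86.67) [0.00615706 0.01050302 0.02697029]
flange ((0.496940553188324, -0.2000982165336609), 0.033184561878442764) [ 0.49691271 -0.19826964  0.06171138] 418
handle (array([ 0.4973, -0.1974]), array([0.0422, 0.0078]), 51.51) [ 0.49749959 -0.19617675  0.09610578] 54
cap black ((0.5222580432891846, 0.12357079982757568), 0.034341100603342056) [0.52945612 0.1265021  0.22208317] 14
tab (array([0.5112, 0.1216]), array([0.1338, 0.0904]), 6.73) [0.50601212 0.1253636  0.22937567] 693
side chiller (array([0.6211, 0.1201]), array([0.2754, 0.321 ]), 85.23) 0.1776908387015847
tray (array([ 0.4768, -0.3834]), array([0.2051, 0.3095]), 0.7) [0.00649089 0.01622128 0.02618676]
flange ((0.4935360848903656, -0.19347967207431793), 0.0356522761285305) [ 0.49324978 -0.18915873  0.06182107] 164
handle (array([ 0.4963, -0.1897]), array([0.0468, 0.0108]), 49.08) [ 0.49518187 -0.18986105  0.09247786] 41
cap black ((0.5181519389152527, 0.6170808672904968), 0.5302459597587585) [0.54128137 0.15305494 0.21893506] 442
tab (array([0.5447, 0.6158]), array([1.0579, 0.1169]), 86.76) [0.49842744 0.13660282 0.22961923] 347
```

View pics/c1.png

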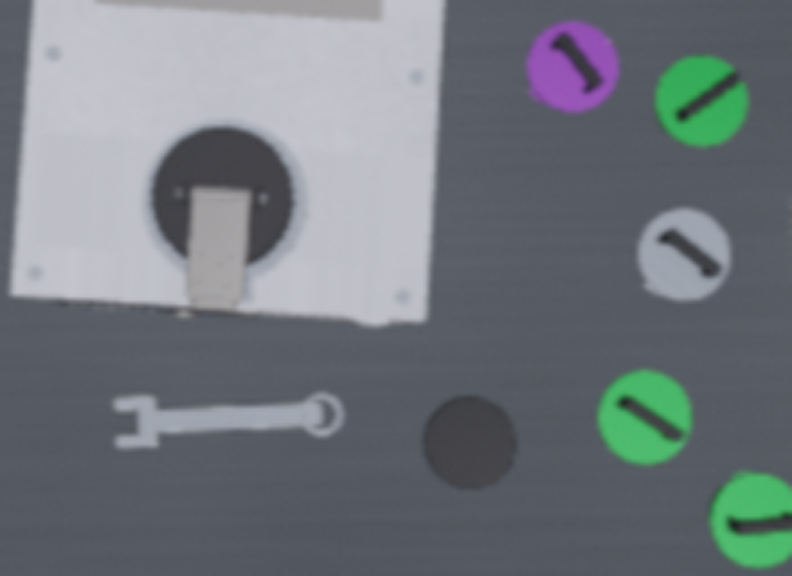

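Confirmed in the crop: the steel-grey strainer is at (685,255), and the cap is at (222,195) with its tab pointing to (215,305). I move above the tab end and refine with the wrist camera.

```bash
cat >> h.py <<'E'
def wcloud(f):
    v,u=np.mgrid[:480,:640].astype(float);z=f['range_z'];x=(u-f['cx'])/f['fx'];y=(v-f['cy'])/f['fy']
    r=np.hypot(x,y)+1e-9;k=np.tan(np.minimum(r,1.45))/r
    return (np.stack([x*k*z,y*k*z,z],-1)-f['t'])@f['R']
def down(yaw): return [np.pi,0,yaw]
E
python3 - <<'E'
from plant import robot
from h import *
F=pickle.load(open('f0.pkl','rb'));f=F['top'];W=cloud(f);g=f['image'].min(2)
P=W[236:309,447:521].reshape(-1,3);m=(g[236:309,447:521].ravel()>140)&(P[:,2]<.04);print('tray',rect(P[m],0))
robot.goto([.475,.131,.36],down(-1.653))
f=robot.grab_frame('wrist');pickle.dump(f,open('f1.pkl','wb'));W=wcloud(f);cv2.imwrite('pics/w1.png',f['image'][...,::-1])
s=robot.sense();print(s['t'],s['tcp_pos'],s['joint_pos'],s['wrist_force'])
near=np.hypot(W[...,0]-.5,W[...,1]-.128)<.12
m=near&(W[...,2]>.224)&(W[...,2]<.2345);P=W[m];print(m.sum(),np.median(P[:,2]),rect(P,0))
m=near&(abs(W[...,2]-.220)<.0035)&(f['image'].max(2)<110);P=W[m];print('cap',m.sum(),cv2.minEnclosingCircle(P[:,:2].astype(np.float32)),np.median(P[:,2]))
E
```

```text
tray (array([ 0.4638, -0.3763]), array([0.1603, 0.1626]), 1.89)
2.1667 [0.47484266 0.13203745 0.35979533] [-0.9155631   0.068299    0.60190592  1.81121398 -0.04027299  1.27465585
 -1.95384363] [-1.09393147 -0.02736121 -0.17797602]
5428 0.23087217192516957 (array([0.4995, 0.1295]), array([0.0552, 0.0778]), 85.61)
cap 7725 ((0.5314636826515198, 0.12692464888095856), 0.04515372961759567) 0.22007041116566717
```

View pics/w1.png

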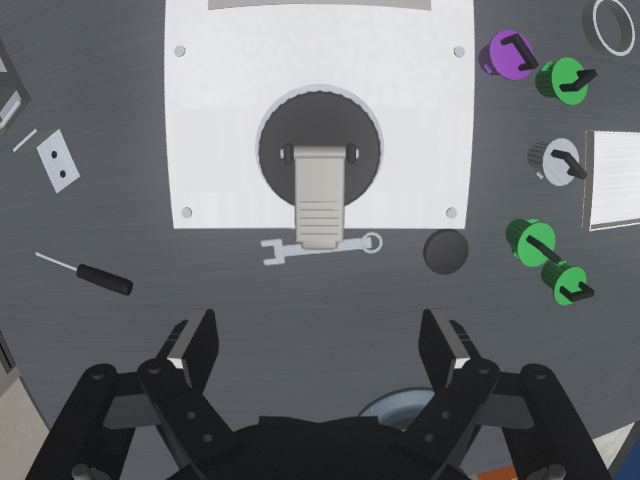

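The wrist view shows the cap at (320,150), the tab folded down to (320,245), and clear space beside the tab end. Its depth agrees with the top view: cap centre (0.532, 0.1266), yaw about -0.08. Next I grip the tab end.

```bash
cat >> h.py <<'E'
C=np.array([.532,.1266]);Y=-.08;ex=np.array([np.cos(Y),np.sin(Y)]);T0=Y-np.pi/2
def arc(phi,r=.06,dz=0):
    p=C-ex*r*np.cos(phi);return [p[0],p[1],.226+r*np.sin(phi)-.008+dz]
E
python3 - <<'E'
from plant import robot
from h import *
robot.grip(.65,20)
p=arc(0);robot.goto([p[0],p[1],.28],down(T0))
print(robot.move_straight(p,vel=.08,attitude=down(T0),contact_N=6))
s=robot.sense();print(s['t'],s['tcp_pos'],p,s['wrist_force'],s['opening'])
robot.grip(.0,20);s=robot.sense();print(s['t'],s['tcp_pos'],s['wrist_force'],s['torque'],s['opening'])
E
```

```text
False
3.9167 [0.47265859 0.13146727 0.21847739] [np.float64(0.4721918976218429), np.float64(0.13139488163815036), np.float64(0.218)] [ 0.0660209   0.27735711 -0.38133208] 0.6474612303463041
4.2167 [0.47256416 0.13156139 0.21857028] [-0.25996891 -0.19940541  1.94950176] [-0.02003886 -0.08060979 -0.01001368] 0.4126298191794109
```

```bash
python3 - <<'E'
from plant import robot
from h import *
for ph in np.linspace(0,1.58,9)[1:]:
    robot.move_straight(arc(ph),vel=.08,attitude=down(T0))
    s=robot.sense();print(round(ph,2),round(s['t'],2),np.round(s['wrist_force'],1),np.round(s['torque'],2),round(s['opening'],3))
f=robot.grab_frame('wrist');cv2.imwrite('pics/w2.png',f['image'][...,::-1])
E
```

```text
0.2 4.52 [ 0.4 -0.2 -1.5] [-0.02  0.08 -0.01] 0.412
0.4 4.82 [-0.3  0.2 -1.9] [0.01 0.05 0.03] 0.421
0.59 5.12 [-0.2  0.8 -2.1] [ 0.02  0.06 -0.02] 0.416
0.79 5.42 [-0.2 -0.7 -1.7] [0.05 0.26 0.02] 0.412
0.99 5.72 [-1.7  0.2 -2.3] [-0.02  0.42 -0.02] 0.416
1.18 6.02 [-1.9 -0.1 -0.1] [-0.07  0.73 -0.01] 0.413
1.38 6.32 [-4.4 -0.1  1.1] [-0.06  0.91  0.04] 0.416
1.58 6.62 [-3.5 -0.1  3.7] [ 0.01  0.89 -0.02] 0.414
```

View pics/w2.png

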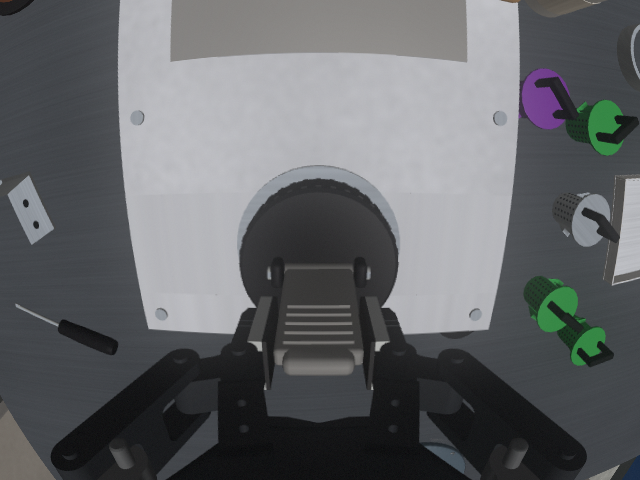

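```bash
python3 - <<'E'
from plant import robot
from h import *
robot.grip(.62,20);s=robot.sense();print(s['t'],s['tcp_pos'],arc(1.58),s['wrist_force'],s['torque'])
f=robot.grab_frame('wrist');W=wcloud(f)
q=W[...,:2]-C;lx=q@ex;ly=q@np.array([-ex[1],ex[0]])
m=(abs(ly)<.012)&(abs(lx)<.04)&(W[...,2]>.24)&(W[...,2]<.293)
print(m.sum(),np.polyfit(W[...,2][m],lx[m],1),lx[m].mean())
m=(np.hypot(lx,ly)<.06)&(abs(W[...,2]-.220)<.006)&(f['image'].max(2)<110)&(abs(ly)>.027);P=W[m]
print('cap',m.sum(),cv2.minEnclosingCircle(P[:,:2].astype(np.float32)),np.linalg.lstsq(np.c_[P[:,:2]-C,np.ones(len(P))],P[:,2],rcond=None)[0])
E
```

```text
6.9833 [0.5329709  0.12658871 0.27803812] [np.float64(0.5325504464580627), np.float64(0.12655587009937447), np.float64(0.2779974587899244)] [ 0.10018302 -0.1170556   0.91508998] [ 0.02934857 -0.02075779 -0.04168801]
4181 [-0.13808432  0.03675519] -0.0006445850730038567
cap 4891 ((0.5335501432418823, 0.12641078233718872), 0.045887917280197144) [-0.0119803   0.00069336  0.22000719]
```

The tab stands at about 1.43 rad, a little short of upright. I regrip on its actual line and finish the fold.

```bash
cat >> h.py <<'E'
def tabang(robot):
    f=robot.grab_frame('wrist');W=wcloud(f)
    q=W[...,:2]-C;lx=q@ex;ly=q@np.array([-ex[1],ex[0]])
    m=(abs(ly)<.012)&(abs(lx)<.04)&(W[...,2]>.24)&(W[...,2]<.293)
    a=np.polyfit(W[...,2][m],lx[m],1);return 1.571+np.arctan(a[0]),lx[m].mean()
E
python3 - <<'E'
from plant import robot
from h import *
robot.move_straight(arc(1.43),vel=.08,attitude=down(T0))
robot.grip(0,20)
for ph in(1.52,1.61): robot.move_straight(arc(ph),vel=.06,attitude=down(T0))
robot.sleep(.1);print('held',tabang(robot),robot.sense()['torque'])
robot.grip(.62,20);print(tabang(robot),robot.sense()['t'])
E
```

```text
held (np.float64(1.5922537286758347), np.float64(0.006482390221839904)) [-0.06268473  0.97619489 -0.01031541]
(np.float64(1.5922371735277425), np.float64(0.006483166087275911)) 8.5917
```

```bash
python3 - <<'E'
from plant import robot
from h import *
p0=[C[0],C[1],.278]
robot.move_straight(p0,vel=.05,attitude=down(T0));robot.grip(0,50)
for i in range(1,8):
    a=.2*i
    robot.move_straight([C[0],C[1],.278+.0037*a],vel=.0015,attitude=down(T0+a))
    s=robot.sense();print(round(a,1),round(s['t'],2),np.round(s['tcp_rot'][2]-T0,3),np.round(s['tcp_pos'],4),np.round(s['wrist_force'],1),np.round(s['torque'],2),round(s['opening'],3))
    if np.abs(s['wrist_force']).max()>30 or abs(s['torque'][2])>3: break
f=robot.grab_frame('wrist');cv2.imwrite('pics/w3.png',f['image'][...,::-1])
E
```

```text
0.2 9.53 0.198 [0.5317 0.1266 0.2783] [-0.4 -0.2 -1. ] [ 0.07  0.04 -0.04] 0.409
0.4 9.93 0.397 [0.5319 0.1265 0.2792] [ 0.7  0.  -2.8] [-0.03  0.01 -0.  ] 0.41
0.6 10.33 0.597 [0.532  0.1265 0.2801] [ 0.1  0.3 -2.5] [-0.05  0.06 -0.01] 0.41
0.8 10.73 0.797 [0.532  0.1265 0.2809] [ 0.   0.4 -2.1] [-0.01 -0.06 -0.02] 0.406
1.0 11.13 0.997 [0.532  0.1264 0.2816] [ 0.5 -0.6 -1.2] [-0.12  0.03 -0.  ] 0.409
1.2 11.53 1.197 [0.5322 0.1264 0.2824] [ 0.6 -0.7 -2.3] [-0.19 -0.04 -0.01] 0.41
1.4 11.93 1.397 [0.5322 0.1264 0.2832] [ 0.3 -0.6 -0.5] [-0.27 -0.07  0.03] 0.409
```

View pics/w3.png

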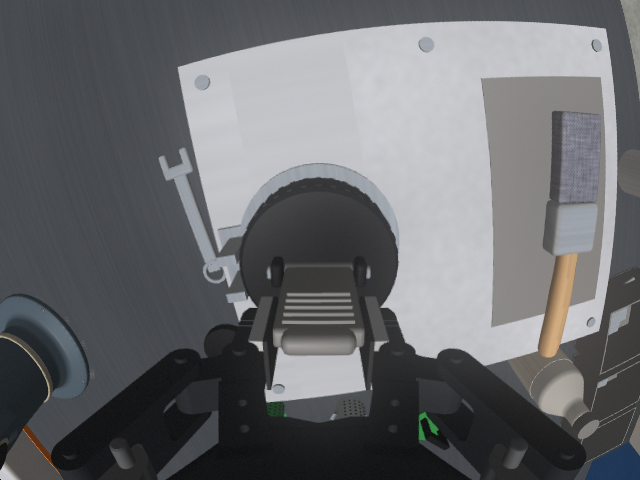

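The cap has turned: the ears show at (230,250) and the tab is upright in the pads. I lift it and carry it to the tray.

```bash
python3 - <<'E'
from plant import robot
from h import *
yaw=T0+1.4
def st(l):
    s=robot.sense();print(l,round(s['t'],2),np.round(s['tcp_pos'],4),np.round(s['wrist_force'],1),np.round(s['torque'],2),round(s['opening'],3))
c=robot.move_straight([C[0],C[1],.30],vel=.03,contact_N=15);st(c)
if not c:
    robot.move_straight([C[0],C[1],.36],vel=.1);st('up')
    robot.move_straight([.464,-.376,.36],vel=.2,attitude=down(yaw));st('over')
    f=robot.grab_frame('side');W=cloud(f);cv2.imwrite('pics/s1.png',f['image'][100:340,180:480,::-1].repeat(2,0).repeat(2,1))
E
```

```text
False 12.69 [0.532  0.1269 0.3001] [ 0.1  0.4 -2.6] [-0.07 -0.01 -0.  ] 0.409
up 13.44 [0.5316 0.1265 0.3594] [-0.1 -0.9 -2.7] [ 0.05 -0.   -0.  ] 0.405
over 16.12 [ 0.4644 -0.3753  0.36  ] [ 0.4  0.  -2.4] [ 0.04 -0.02  0.03] 0.407
```

View pics/s1.png

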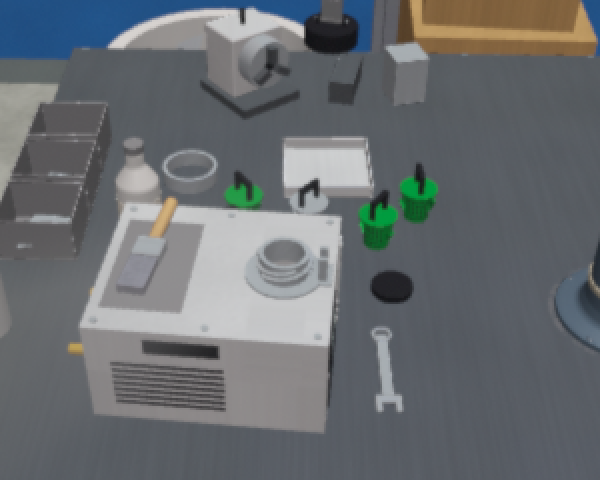

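The neck is open at (285,255) with its rim clear, and the cap hangs level above the tray at (330,35). I set it down.

```bash
python3 - <<'E'
from plant import robot
from h import *
def st(l):
    s=robot.sense();print(l,round(s['t'],2),np.round(s['tcp_pos'],4),np.round(s['wrist_force'],1),np.round(s['torque'],2),round(s['opening'],3))
robot.move_straight([.464,-.376,.108],vel=.15);st('near')
c=robot.move_straight([.464,-.376,.091],vel=.015,contact_N=3);st(c)
robot.grip(.62);st('rel')
robot.move_straight([.464,-.376,.20],vel=.12)
robot.goto([.47,-.26,.30],down(T0+1.4))
f=robot.grab_frame('wrist');W=wcloud(f);pickle.dump(f,open('f2.pkl','wb'));cv2.imwrite('pics/w4.png',f['image'][...,::-1]);st('look')
I=f['image'].astype(int);n=np.hypot(W[...,0]-.496,W[...,1]+.198)<.05
m=n&(abs(W[...,2]-.062)<.003)&(I.max(2)-I.min(2)<40)
print('flange',m.sum(),cv2.minEnclosingCircle(W[m][:,:2].astype(np.float32)))
m=n&(abs(W[...,2]-.098)<.003)
print('bar',m.sum(),rect(W[m],0),np.median(W[m],0))
m=(np.hypot(W[...,0]-.464,W[...,1]+.376)<.06)&(abs(W[...,2]-.037)<.006)&(I.max(2)<110);P=W[m]
print('cap',m.sum(),cv2.minEnclosingCircle(P[:,:2].astype(np.float32)),np.linalg.lstsq(np.c_[P[:,:2]-[.464,-.376],np.ones(len(P))],P[:,2],rcond=None)[0])
E
```

```text
near 18.01 [ 0.4644 -0.3764  0.1088] [-0.2 -0.9 -2.1] [0.02 0.01 0.  ] 0.409
True 18.82 [ 0.464  -0.3759  0.0953] [-0.8  0.1  5.2] [0.09 0.1  0.02] 0.408
rel 19.14 [ 0.4632 -0.375   0.094 ] [ 0.5 -0.1 -0.3] [ 0.04 -0.06 -0.  ] 0.621
look 20.88 [ 0.4691 -0.2609  0.2988] [-0.1 -0.4  0.3] [-0.02  0.06  0.  ] 0.62
flange 2822 ((0.4951251149177551, -0.1964021921157837), 0.03323306515812874)
bar 574 (array([ 0.4953, -0.1967]), array([0.0459, 0.0106]), 51.01) [ 0.49567956 -0.19615498  0.09790611]
cap 2848 ((0.463496595621109, -0.3719712197780609), 0.045305561274290085) [-0.00241505 -0.01432604  0.03713893]
```

View pics/w4.png

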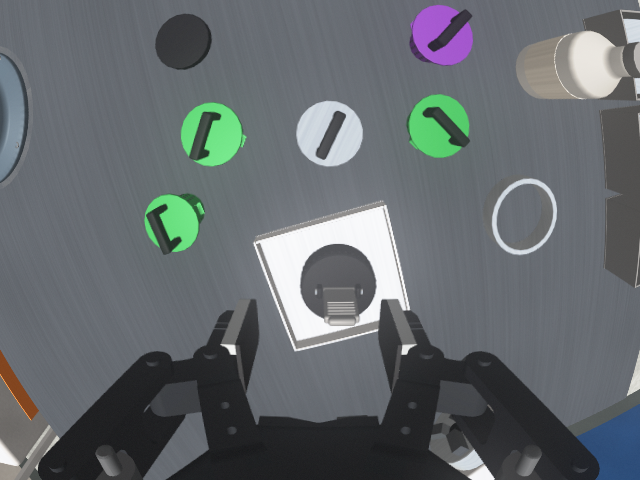

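The cap lies flat in the tray with its tab up at (340,290), and the steel strainer is at (330,133). Next I grasp the strainer and look at the neck on the way.

```bash
python3 - <<'E'
from plant import robot
from h import *
def st(l):
    s=robot.sense();print(l,round(s['t'],2),np.round(s['tcp_pos'],4),np.round(s['wrist_force'],1),np.round(s['torque'],2),round(s['opening'],3))
S=np.array([.4953,-.1966]);y=np.deg2rad(51-90)
robot.goto([*S,.20],down(y));robot.grip(.5)
c=robot.move_straight([*S,.084],vel=.1,contact_N=8);st(c)
if not c:
    robot.grip(0,60);st('grip')
    robot.move_straight([*S,.15],vel=.08);st('lift')
    robot.move_straight([*S,.40],vel=.2)
    robot.move_straight([.475,.056,.40],vel=.2,attitude=down(y));robot.sleep(.2);st('look')
    f=robot.grab_frame('wrist');W=wcloud(f);pickle.dump(f,open('f3.pkl','wb'));cv2.imwrite('pics/w5.png',f['image'][...,::-1])
    m=(np.hypot(*(W[...,:2]-C).transpose(2,0,1))<.042)&(abs(W[...,2]-.214)<.003);P=W[m][:,:2]
    print('rim',m.sum(),cv2.minEnclosingCircle(P.astype(np.float32)),np.median(W[m][:,2]))
    A=np.c_[2*P,np.ones(len(P))];x=np.linalg.lstsq(A,(P**2).sum(1),rcond=None)[0];print(x[:2])
E
```

```text
False 23.01 [ 0.4958 -0.1968  0.0846] [ 0.2 -0.3 -0.7] [0.01 0.02 0.  ] 0.501
grip 23.4 [ 0.4959 -0.1969  0.0845] [0.6 0.1 2.4] [-0.07 -0.12 -0.02] 0.104
lift 24.38 [ 0.495  -0.1963  0.1496] [ 0.2  0.5 -1.9] [-0.06 -0.01 -0.02] 0.099
look 27.39 [0.4751 0.0552 0.4001] [ 0.1 -0.5 -1.6] [-0.07 -0.03 -0.02] 0.102
rim 1687 ((0.5307121276855469, 0.1260003000497818), 0.03798447921872139) 0.214076819091359
[0.53125892 0.12695903]
```

View pics/w5.png

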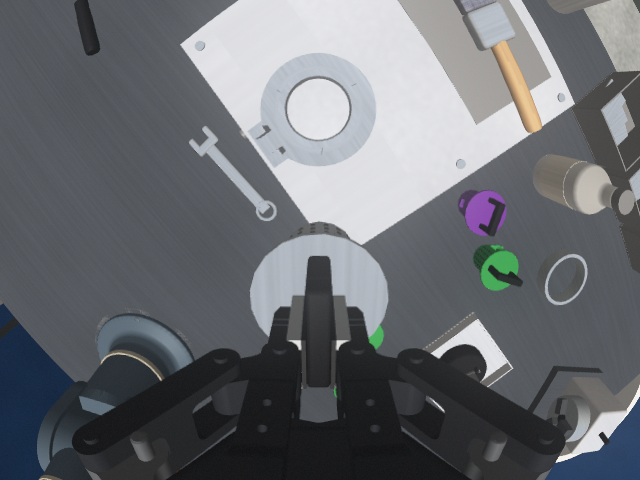

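The strainer is held by its handle at (318,310) and the neck's open mouth is at (318,108). I check how the flange sits against the TCP, then insert.

```bash
cat > ins.py <<'E'
from plant import robot
from h import *
f=pickle.load(open('f3.pkl','rb'));W=wcloud(f)
m=(np.hypot(W[...,0]-.4751,W[...,1]-.0552)<.045)&(abs(W[...,2]-.378)<.006)&(f['image'].min(2)>110)
P=W[m];c,r=cv2.minEnclosingCircle(P[:,:2].astype(np.float32))
print('flange',m.sum(),c,r,np.median(P[:,2]),np.linalg.lstsq(np.c_[P[:,:2]-c,np.ones(len(P))],P[:,2],rcond=None)[0])
m=(np.hypot(*(W[...,:2]-C).transpose(2,0,1))<.0355)&(abs(W[...,2]-.214)<.0025);P=W[m][:,:2]
print('rim',cv2.minEnclosingCircle(P.astype(np.float32)),rect(P,0))
E
python3 ins.py
```

```text
flange 7614 (0.47468146681785583, 0.05568063631653786) 0.03316272422671318 0.3778483595624257 [ 0.00356601 -0.00361176  0.37784705]
rim ((0.5312477350234985, 0.12690652906894684), 0.03444517031311989) (array([0.531 , 0.1269]), array([0.0682, 0.0666]), 51.27)
```

```bash
python3 - <<'E'
from plant import robot
from h import *
def st(l):
    s=robot.sense();print(l,round(s['t'],2),np.round(s['tcp_pos'],4),np.round(s['wrist_force'],1),np.round(s['torque'],2),round(s['opening'],3))
N=[.5315,.1268];y=np.deg2rad(-39)
robot.move_straight([*N,.34],vel=.15,attitude=down(y));robot.sleep(.2);st('over')
c=robot.move_straight([*N,.28],vel=.06,contact_N=8);st(c)
if not c:
    for z in(.265,.255,.248,.243):
        c=robot.move_straight([*N,z],vel=.03,contact_N=30);st((z,c))
        if c:break
    c=robot.move_straight([*N,.234],vel=.015,contact_N=28);st(('end',c))
f=robot.grab_frame('wrist');cv2.imwrite('pics/w6.png',f['image'][...,::-1])
E
```

```text
over 28.52 [0.5315 0.1261 0.3408] [-0.5 -0.1 -1.5] [-0.01 -0.04  0.08] 0.106
False 29.67 [0.5318 0.1269 0.2804] [ 0.3 -0.8 -0.5] [-0.03 -0.06  0.02] 0.105
(0.265, False) 30.32 [0.5326 0.1268 0.2664] [-1.  -1.4  7. ] [-0.15  0.15  0.03] 0.102
(0.255, False) 30.8 [0.5318 0.1269 0.2548] [ 1.3 -0.1  1.1] [ 0.07 -0.31 -0.02] 0.107
(0.248, False) 31.18 [0.5314 0.1268 0.2475] [ 1.7 -0.1 -0. ] [ 0.08 -0.44 -0.05] 0.106
(0.243, False) 31.5 [0.5306 0.1266 0.2418] [ 1.6 -0.4 -4.1] [-0.02 -0.37 -0.01] 0.103
('end', True) 31.92 [0.5313 0.1266 0.2403] [-1.3 -0.2  4. ] [-0.01  0.14  0.03] 0.1
```

```bash
python3 - <<'E'
from plant import robot
from h import *
def st(l):
    s=robot.sense();print(l,round(s['t'],2),np.round(s['tcp_pos'],4),np.round(s['wrist_force'],1),round(s['opening'],3))
N=[.5315,.1268]
c=robot.move_straight([*N,.234],vel=.015,contact_N=32);st(('press',c))
c=robot.move_straight([*N,.244],vel=.01,contact_N=5);st(('tug',c))
c=robot.move_straight([*N,.234],vel=.015,contact_N=25);st(('press',c))
robot.grip(.5);st('open')
robot.move_straight([*N,.36],vel=.12)
robot.move_straight([.475,.056,.40],vel=.15);robot.sleep(.2);st('away')
f=robot.grab_frame('wrist');W=wcloud(f)
m=(np.hypot(*(W[...,:2]-N).transpose(2,0,1))<.04)&(abs(W[...,2]-.218)<.012)&(f['image'].min(2)>110)
P=W[m];print(m.sum(),np.percentile(P[:,2],[5,50,95]),cv2.minEnclosingCircle(P[:,:2].astype(np.float32)),np.linalg.lstsq(np.c_[P[:,:2]-N,np.ones(len(P))],P[:,2],rcond=None)[0])
a=f['image'][20:260,140:460,::-1];cv2.imwrite('pics/w7.png',cv2.resize(a,None,fx=2.4,fy=2.4))
g=robot.grab_frame('side');cv2.imwrite('pics/s2.png',cv2.resize(g['image'][140:300,200:440,::-1],None,fx=3,fy=3,interpolation=2))
E
```

```text
('press', True) 32.26 [0.5312 0.1266 0.2403] [-0.3  0.9  4.3] 0.105
('tug', True) 32.5 [0.531  0.1265 0.2404] [ 0.7 -0.2  3.1] 0.104
('press', True) 32.78 [0.531  0.1265 0.2404] [-1.9 -0.2  3.9] 0.102
open 33.21 [0.5307 0.1265 0.2398] [-0.2 -0.4  0.1] 0.498
away 35.37 [0.4752 0.0568 0.3994] [0.3 0.9 0.3] 0.502
4783 [0.20772226 0.21791059 0.21928086] ((0.5314581394195557, 0.12648992240428925), 0.03986498340964317) [-1.46748308e-02  4.33352794e-05  2.16750365e-01]
```

View pics/w7.png

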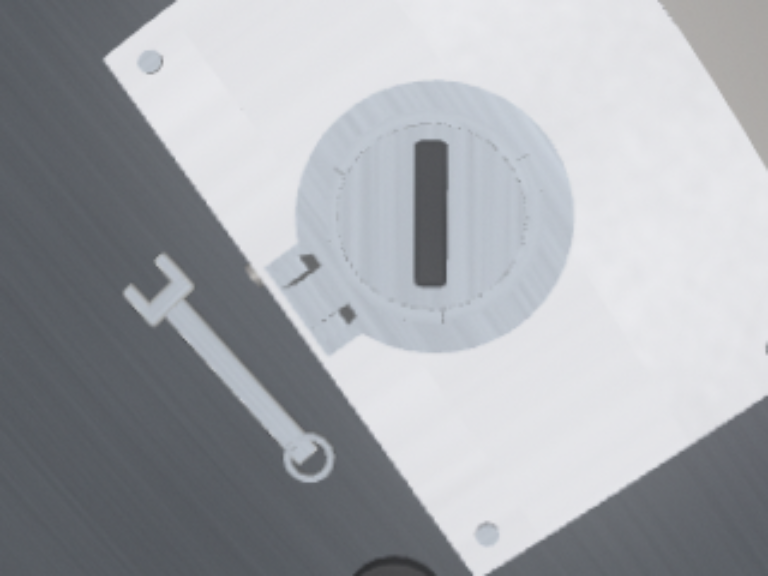

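View pics/s2.png

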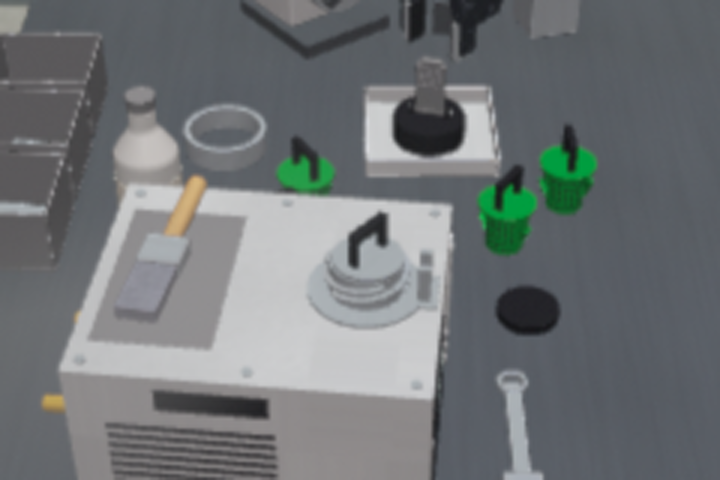

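```bash
python3 - <<'E'
from plant import robot
from h import *
f=robot.grab_frame('wrist');W=wcloud(f);N=[.5313,.1266]
m=(np.hypot(*(W[...,:2]-N).transpose(2,0,1))<.030)&(abs(W[...,2]-.218)<.006)&(f['image'].min(2)>110)
P=W[m];print(m.sum(),np.linalg.lstsq(np.c_[P[:,:2]-N,np.ones(len(P))],P[:,2],rcond=None)[0])
robot.close_job()
E
```

```text
3206 [-6.07708044e-04  1.32665438e-04  2.18109416e-01]
the job is handed in; nothing more can be done
```

The strainer is in the filler neck, the cap is in the tray, and I handed the job in at about 36 s on the robot's clock.

- **Tab:** The first fold stopped short at about 1.43 rad. I regripped it and brought it to 1.59 rad, which is upright.
- **Cap:** I turned it 1.4 rad, lifted it off and set it down in the tray. Touchdown was a force change of a few newtons. The last pictures show it flat with the tab up.
- **Strainer:** I pressed the steel strainer down until it stopped at the expected height. After release, the flange top measured 0.2181 m against 0.218 m expected, and it was level to within 0.001 rad.
- **Bystanders:** In the last pictures, the other things around the chiller and tray stood where they were.

**One check failed:** My tug on the strainer proved nothing about the clips. It stopped at once because the pressing force was released, not because the clips held. That both clips caught is inferred from three things:
- The flange is home on the rim.
- The force dropped to about -4 N just before the flange reached the rim.
- The strainer did not rise after I let go.

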